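# Clear a dental technician's bench by kind

### The arm

A 6-joint arm with a two-finger parallel gripper is mounted at the origin on the work surface. World frame = base frame: x ahead of the robot, y to its left, z up, the work surface at z = 0. Lengths are in m, angles in degrees, forces in N, time in s.
With the tool pointing down it reaches from about 0.3 to 0.875 m from the base axis. Payload 6.4 kg.
Tool frame: the origin (TCP) lies midway between the tips of the shut fingers; the grasp point (between the pads) lies 19 mm behind it; z points along the fingers, y is the line along which they close (so a half turn about z gives the same grasp; the last joint's range is limited). The gripper opens to 85 mm and grips with 20 to 120 N. Pads are 22 mm wide; open, the fingers measure 114 mm over their backs; the gripper's body (76 mm by 85 mm) begins 54 mm behind the grasp point. The pads swing forward as they close: fully open they stand 13 mm farther back than shut.
Start: joints at [-74.96, 10.359, 92.074, -0, 77.567, -11.82], TCP at [0.26, -0.513, 0.231] pointing down, gripper open.
Joint ranges: [-171.53, 171.53], [-51.25, 118.39], [17.06, 147.69], [-65.23, 245.23], [0, 150.52], [-178.68, 178.68]. Speed limits (degrees/s): [147.25, 147.25, 172.46, 180, 180, 180].

### API

Orientations are given as [roll, pitch, yaw] about the fixed x, y, z axes, in that order (R = Rz(yaw) Ry(pitch) Rx(roll)).
In Python, from plant import read_state, camera, get_calibration, job_done gives the robot as it stands.
- The arm moves only by the shell command python3 -m creep 'ROWS' [FORCE]. ROWS is JSON, a list of rows, each a list of 3 entries, a list of its own where there are three numbers: the closure, from 0 (fully open) to 1 (shut), then the shift along the tool's x, y, z in units of 40 mm (1.0 is 40 mm), then the turn, a rotation vector about the tool's x, y, z in units of 10 degrees (1.0 is 10 degrees). A call has 1 to 20 rows; each row shifts and turns the commanded pose from where the row before left it, along the tool's axes as they then stand; what a row does not reach is not made up. A row lasts 1/8 s, in which the tool goes at most 62.5 mm and 10.7 degrees, less where a joint would pass 70% of its speed; a pose out of reach is approached as far as the arm can. A call is refused whole if a number of a shift passes 1 or a number of a turn 1, either way. A call with a gripper value outside its range is refused whole. The fingers move at their own pace and stop on an object; FORCE is the grip in N (left out, the last holds). Time passes only in rows, so rows that do not move let the fingers close. It gives the time, the measured TCP pose, the force, the opening and the grip force at its end, in the units of the state.
- read_state(): the state, without advancing time (a new reading comes with each control period).
- camera(name): name is "scene" or "top"; returns the picture (420x560x3 uint8, red, green, blue); there is no depth.
- get_calibration(name): a dict with "fx", "fy", "cx", "cy" (pixels), "dist" ([k1, k2, p1, p2, k3] as OpenCV has them; the pictures are not rectified), "R" (3x3) and "t" (3): a world point X has camera coordinates R X + t. Camera axes: x right, y down, z forward; pixel columns grow to the right and rows downward; lengths in m; the calibration is good to about 2 mm. A picture is of the moment at which its call begins. get_calibration takes no time and is no camera call.
- job_done(): hands the job in; it is judged then, once.
The state is a dict: "time": time; "joint_pos": joint angles; "qvel": joint speeds; "joint_torque": joint torques, N m; "eef_pos": TCP position; "tool_rot": TCP orientation; "ft_force": force on the tool from outside, world axes, zero at the start; "moment": the same for the moment, N m; "width": finger opening in m; "gripper_force": force on a finger pad.
Only numpy, scipy, OpenCV 4.12 (cv2) and the standard library are available. Lean on these libraries where they do the work, as an engineer would, in place of code of your own. Each camera call takes 0.05 s, during which the arm holds its last target. There are 200 camera calls.

### The job

Sort the dental work on the bench into its trays: stand the two jaw models upright in the divided model tray, one in each bay, stand both single-tooth dies upright in the round dish, and lay the wax knife flat in the undivided instrument tray. Everything should sit on the floor of its tray, not on a rim, and the burner and the teal former are to be left alone.

Things in the scene. Friction and masses are not known exactly. Their poses are not given: they have to be found in the camera images.
- upper_model: Jaw model in cream plaster: D-shaped base 59 (x) by 50 (y), 30 high, upright sides (flat at y = +/-25 from x = -29 to +5, then a half-round front); teeth inside its outline, 40 high in all; a low dome fills the horseshoe of teeth. 140 g, loose, upright on the bench. Origin: centre of underside; x to the front teeth, z up. Sizes in mm.
- lower_model: Jaw model in cream plaster: D-shaped base 59 (x) by 50 (y), 30 high, upright sides (flat at y = +/-25 from x = -29 to +5, then a half-round front); teeth inside its outline, 40 high in all; inside of the horseshoe flat and darker. 140 g, loose, upright on the bench. Origin: centre of underside; x to the front teeth, z up. Sizes in mm.
- molar_die: The thicker of two single-tooth dies of cream plaster: upright cylinder 24 in diameter and 22 high with a slimmer tooth stump on top, 38 high in all. About 25 g, loose, standing. Origin: centre of the underside; z up. Sizes in mm.
- incisor_die: The thinner of two single-tooth dies of cream plaster: upright cylinder 18 in diameter and 22 high with a slimmer tooth stump on top, 38 high in all. About 25 g, loose, standing. Origin: centre of the underside; z up. Sizes in mm.
- wax_knife: Double-ended wax knife lying on the bench, 130 long along its x axis: dark wood handle of 10 by 10 square section from x = -37 to +37, thin steel blades (at most 12 wide) at both ends. About 45 g, loose, balanced near its origin. Origin: middle of its length, on its axis, 5 above what it lies on. Sizes in mm.
- model_tray: Model tray, fixed to the bench: flat grey plastic tray 92 (x) by 172 (y), rim 10 high and 4 thick, floor 3 thick; an equal divider along x at y = 0 makes two bays, each 84 by 80 inside, centred at y = +42 and y = -42. Origin: centre of the underside, z up. Sizes in mm.
- die_dish: Round dish, fixed to the bench: white ceramic, 128 in diameter over the rim, rim 10 high, flat floor 3 thick and 116 across inside. Origin: centre of the underside, z up. Sizes in mm.
- knife_tray: Instrument tray, fixed to the bench: undivided flat bare-metal tray 84 (x) by 180 (y), rim 9 high and 4 thick, floor 3 thick (inside 76 by 172). Origin: centre of the underside, z up. Sizes in mm.
- burner: Bystander, loose: twin-tube steel bench burner, foot 70 by 55, 97 high, about 0.7 kg. Origin: centre of the underside. Not to be disturbed. Sizes in mm.
- wax_former: Bystander, loose: teal six-sided tapering former, 62 across at the foot, 48 high, about 0.15 kg. Origin: centre of the underside. Not to be disturbed. Sizes in mm.
There are look-alikes about, which are no part of the job. Leave any red look-alike of the lower_model alone.

How it is judged (in metres and radians):
At the end, for the whole second after the job is handed in: Models upright (0.08 rad) on the model tray's floor, one per bay; both dies upright (0.1 rad) on the dish's floor; knife flat (0.045 rad) on the instrument tray's floor; undersides within 3 mm of those floors; all released and at rest (x of upper_model in the frame of model_tray between -0.03 and 0.03 m and z of each of upper_model, lower_model in the frame of model_tray below 0.006 m and angle between each of upper_model, lower_model's own z axis and vertical below 0.08 rad and linear speed of each of upper_model, lower_model, molar_die, incisor_die, wax_knife below 0.02 m/s and angular speed of each of upper_model, lower_model, molar_die, incisor_die, wax_knife below 0.2 rad/s and x of lower_model in the frame of model_tray between -0.03 and 0.03 m and ((y of upper_model in the frame of model_tray between 0.015 and 0.07 m and y of lower_model in the frame of model_tray between -0.07 and -0.015 m) or (y of upper_model in the frame of model_tray between -0.07 and -0.015 m and y of lower_model in the frame of model_tray between 0.015 and 0.07 m)) and horizontal distance between each of molar_die, incisor_die and die_dish below 0.055 m and z of each of molar_die, incisor_die in the frame of die_dish below 0.006 m and angle between each of molar_die, incisor_die's own z axis and vertical below 0.1 rad and x of wax_knife in the frame of knife_tray between -0.036 and 0.036 m and y of wax_knife in the frame of knife_tray between -0.07 and 0.07 m and z of wax_knife in the frame of knife_tray below 0.0115 m and angle between wax_knife's own x axis and vertical above 1.525 rad); the robot touches nothing.
It fails at once if burner pushed more than 15 mm or tipped (distance of burner from where it was at the start of the episode above 0.015 m or angle between burner's own z axis and vertical above 0.3 rad).
It fails at once if wax former pushed more than 15 mm or tipped (distance of wax_former from where it was at the start of the episode above 0.015 m or angle between wax_former's own z axis and vertical above 0.3 rad).
It also fails if it takes over 112 s, if anything falls off the work surface, if the arm or the gripper's body presses on something with over 40 N, if the wrist force passes 120 N, or if a joint passes its speed limit or range.

## Working session

There is one attempt and no reset: what is moved stays moved. The work goes in short steps, Python scripts to look and compute and a shell command to move; the robot and the scene stay as the last step left them, time stands still between calls to the robot, and variables do not carry over. Pictures are saved under pics/ and viewed, at most 14 in all, crops included, and the job is handed in when it is done.

```bash
mkdir -p pics; ls; python3 - <<'E'
from plant import *
import cv2,numpy as np
for n in("scene","top"):
    im=camera(n);cv2.imwrite(f"pics/{n}0.png",cv2.resize(im[:,:,::-1],(800,600),interpolation=cv2.INTER_CUBIC))
    cv2.imwrite(f"pics/raw_{n}0.png",im[:,:,::-1])
    c=get_calibration(n);print(n,{k:np.round(v,4).tolist() for k,v in c.items()}, (-np.array(c["R"]).T@np.array(c["t"])).round(3))
print(read_state())
E
```

```text
pics
scene {'fx': 440.8558, 'fy': 440.8558, 'cx': 271.2135, 'cy': 204.6775, 'dist': [-0.0553, 0.0, 0.0, 0.0, 0.0], 'R': [[-0.6957, 0.7183, 0.0102], [0.5791, 0.5691, -0.5838], [-0.4251, -0.4002, -0.8118]], 't': [0.3336, -0.2407, 1.2665]} [0.91  0.404 0.884]
top {'fx': 382.6404, 'fy': 382.6404, 'cx': 275.6518, 'cy': 207.11, 'dist': [-0.0009, 0.0, 0.0, 0.0, 0.0], 'R': [[0.0261, -0.9993, -0.0281], [-0.9928, -0.0226, -0.1172], [0.1165, 0.0309, -0.9927]], 't': [0.0087, 0.458, 1.0485]} [ 0.332 -0.013  1.095]
{'time': 0.1, 'joint_pos': array([-7.49596020e+01,  1.03976286e+01,  9.21259494e+01,  1.19983102e-04,
        7.75672352e+01, -1.18206263e+01]), 'qvel': array([-0.07440853, -0.06823902, -0.0844845 , -0.01792284,  0.04743312,
        0.00391217]), 'joint_torque': array([ 2.49969034e-04, -4.45877695e+01, -3.52239132e+01, -1.79066974e-04,
        4.05557643e-03,  1.57846762e-05]), 'eef_pos': array([ 0.2596817 , -0.51246681,  0.23047413]), 'tool_rot': array([-1.79911137e+02, -1.87175700e-02,  2.68609839e+01]), 'ft_force': array([0.38578474, 0.01006574, 0.85746163]), 'moment': array([ 0.00895678,  0.02861975, -0.05589059]), 'gripper_force': 0.0, 'width': 0.08524497281366968}
```

View pics/top0.png

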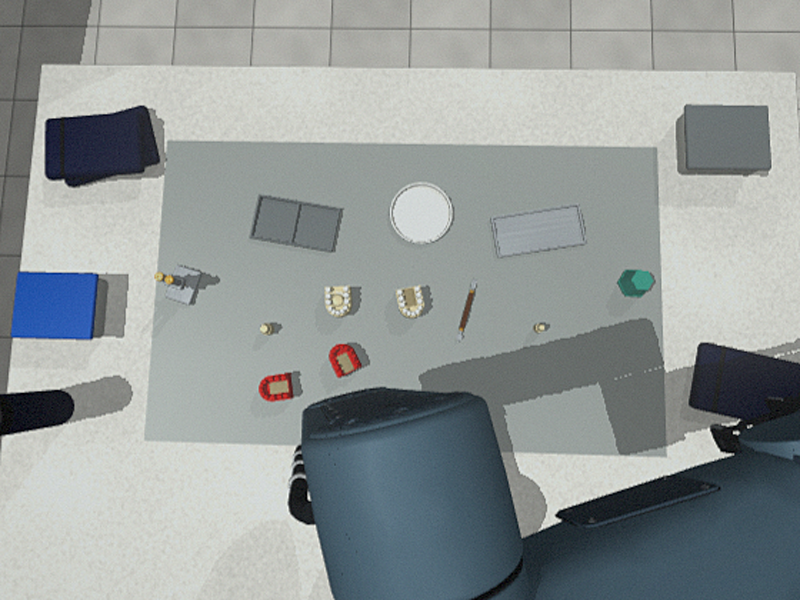

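View pics/scene0.png

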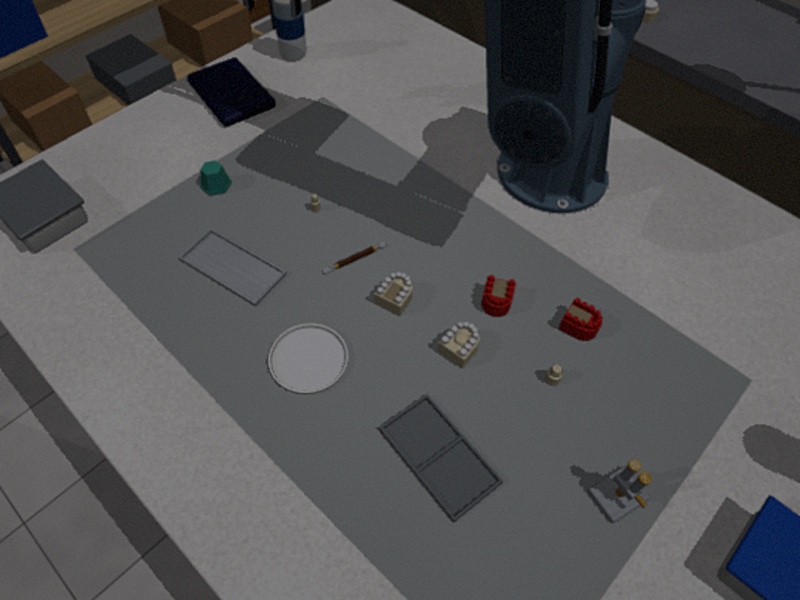

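The top view shows the upper model candidate at (339,300), with a light dome, and the lower at (410,300), with a dark flat. The red look-alikes are at (345,360) and (276,387). The dies are at (266,328) and (541,327), the knife at (467,310), and the trays at (297,223), (421,213) and (538,231). I'll make metric bench-plane views from both cameras.

```bash
cat > h.py <<'E'
from plant import *
import cv2,numpy as np
def cal(n):
    c=get_calibration(n);K=np.array([[c["fx"],0,c["cx"]],[0,c["fy"],c["cy"]],[0,0,1]]);return K,np.array(c["dist"],float),np.array(c["R"]),np.array(c["t"])
def proj(n,P):
    K,d,R,t=cal(n);return cv2.projectPoints(np.array(P,float).reshape(-1,3),cv2.Rodrigues(R)[0],t,K,d)[0][:,0]
def unproj(n,uv,z):
    K,d,R,t=cal(n);p=cv2.undistortPoints(np.array(uv,float).reshape(-1,1,2),K,d)[:,0]
    D=np.c_[p,np.ones(len(p))]@R;C=-R.T@t;return C+D*((z-C[2])/D[:,2])[:,None]
def bird(n,im,x1,x0,y1,y0,s,z=0):   # rows x1 (top) down to x0, cols y1 (left) to y0, s px/mm
    h,w=int((x1-x0)*1000*s),int((y1-y0)*1000*s)
    g=np.array([[x1-(r+.5)/s/1000,y1-(c+.5)/s/1000,z] for r in range(h) for c in range(w)])
    m=proj(n,g).astype(np.float32).reshape(h,w,2);return cv2.remap(im,m,None,cv2.INTER_CUBIC)
E
python3 - <<'E'
from h import *
for n in("top","scene"):
    im=cv2.imread(f"pics/raw_{n}0.png")
    b=bird(n,im,.70,.36,.26,-.28,1.48); cv2.imwrite(f"pics/bird_{n}.png",b);print(b.shape)
E
```

```text
(503, 799, 3)
(503, 799, 3)
```

View pics/bird_top.png

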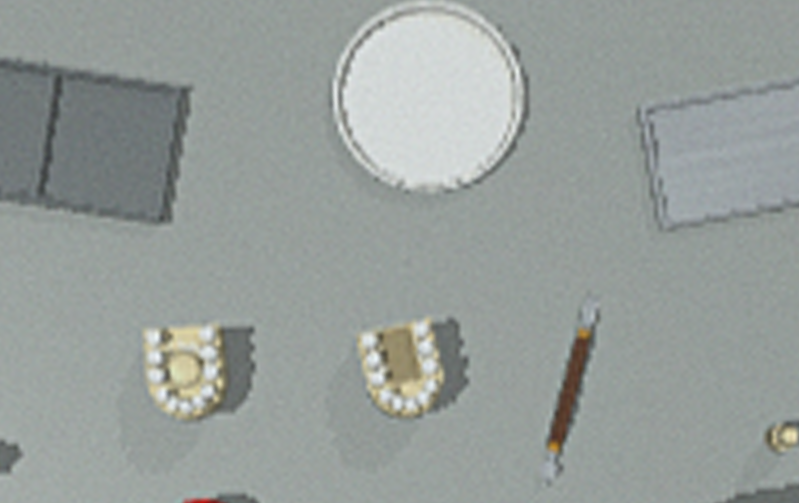

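View pics/bird_scene.png

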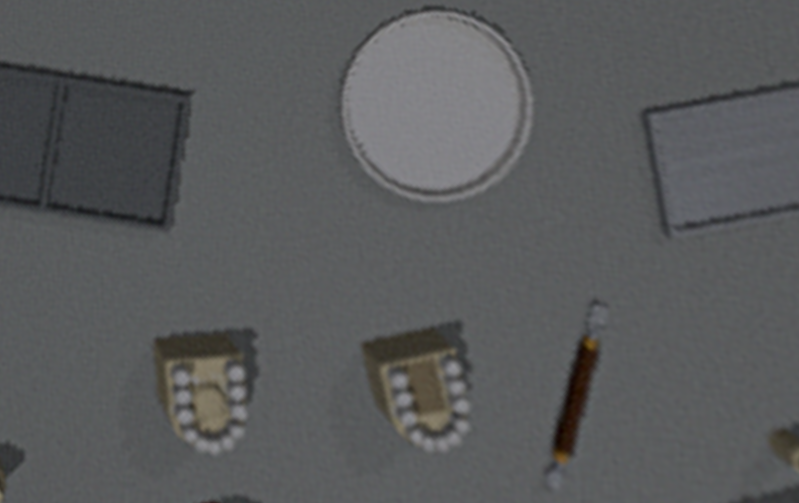

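Identification: the upper model is at bird (185,370), with the light dome. The lower model is at (402,367), cream with the dark flat inside. The red pair are look-alikes. The knife runs from (588,310) to (550,470). Next I fit the object outlines in both cameras.

```bash
cat > fit.py <<'E'
from h import *
from scipy.optimize import minimize
def jaw():
    a=np.linspace(-np.pi/2,np.pi/2,15);o=np.r_[[[-29,-25],[-29,25]],np.c_[5+25*np.cos(a),25*np.sin(a)]]
    return np.r_[np.c_[o,o[:,0]*0],np.c_[o,o[:,0]*0+30],np.c_[o*.88,o[:,0]*0+39]]/1e3
def die(r):
    a=np.linspace(0,2*np.pi,24);c=np.c_[np.cos(a),np.sin(a)]
    return np.r_[np.c_[c*r,a*0],np.c_[c*r,a*0+22],np.c_[c*r*.6,a*0+38]]/1e3
def handle(): return np.array([[x,y,z] for x in(-37,37) for y in(-5,5) for z in(0,10)])/1e3
def hullmask(uv,shape,S=4):
    m=np.zeros((shape[0]*S,shape[1]*S),np.uint8);cv2.fillConvexPoly(m,cv2.convexHull(np.round((uv+.5)*S).astype(np.int32)),1);return m
def fit(ims,pts,x0,yaw,test,half=26):
    T={}
    for n,im in ims.items():
        u,v=proj(n,[x0[0],x0[1],.018])[0].astype(int);r=im[v-half:v+half,u-half:u+half]
        m=test(cv2.cvtColor(r,cv2.COLOR_BGR2HSV).astype(int)).astype(np.uint8)
        k,l,s,_=cv2.connectedComponentsWithStats(m);i=1+np.argmax(s[1:,4]);p=np.argwhere(l==i)[:,::-1]
        q=np.concatenate([p+d for d in([-.5,-.5],[-.5,.5],[.5,-.5],[.5,.5])])
        T[n]=(np.array([u-half,v-half]),hullmask(q,r.shape),cv2.contourArea(cv2.convexHull(q.astype(np.float32))))
    def loss(p,names=T):
        c,s=np.cos(p[2]),np.sin(p[2]);P=pts@np.array([[c,-s,0],[s,c,0],[0,0,1]]).T+[p[0],p[1],0];L=0
        for n in names:
            o,m,_=T[n];h=hullmask(proj(n,P)-o,(2*half,2*half));L+=1-(m&h).sum()/(m|h).sum()
        return L
    def run(names):
        p0=np.array([*x0,yaw]);p=p0
        for st in(.012,.004):
            p=minimize(loss,p,args=(names,),method="Nelder-Mead",options=dict(initial_simplex=np.array([p,p+[st,0,0],p+[0,st,0],p+[0,0,.2]]),xatol=1e-4,fatol=1e-4)).x
        return [*np.round(p[:2],4).tolist(),round(float(np.degrees(p[2])),1),round(float(loss(p,names)),3)]
    return dict(both=run(list(T)),**{n:run([n]) for n in T},area={n:round(T[n][2]) for n in T})
cream=lambda h:((h[...,1]>55)&(h[...,0]<35))|(h[...,2]>205)
brown=lambda h:(h[...,1]>70)&(h[...,0]<30)
E
python3 - <<'E'
from fit import *
ims={n:cv2.imread(f"pics/raw_{n}0.png") for n in("top","scene")}
s=.7
g=lambda u,v,z:unproj("top",[[u*s,v*s]],z)[0,:2]
print("upper",fit(ims,jaw(),g(339,300,.03),np.pi,cream))
print("lower",fit(ims,jaw(),g(410,300,.03),np.pi+.15,cream))
for q in((266,328),(541,327)):
    for r in(12,9): print("die",q,r,fit(ims,die(r),g(*q,.02),0,cream,16))
print("knife",fit(ims,handle(),g(467,310,.01),np.pi-.15,brown,28))
for nm,c in(("mt",[(260,195),(343,208),(335,252),(250,238)]),("kt",[(492,217),(580,206),(586,243),(500,257)])):
    P=unproj("top",np.array(c)*s,.01)[:,:2];print(nm,P.round(3).tolist(),P.mean(0).round(4),"len",np.linalg.norm(P-np.roll(P,-1,0),axis=1).round(3))
for nm,z in(("burner",(183,285)),("former",(635,283)),("dish",(421,213))):print(nm,g(*z,.01))
E
```

```text
upper {'both': [0.4462, 0.1307, 185.8, 0.604], 'top': [0.4453, 0.1315, 181.8, 0.087], 'scene': [0.4443, 0.1289, 184.5, 0.515], 'area': {'top': 336, 'scene': 302}}
lower {'both': [0.447, -0.0129, 195.1, 0.409], 'top': [0.4474, -0.0133, 191.8, 0.145], 'scene': [0.4463, -0.014, 196.6, 0.257], 'area': {'top': 300, 'scene': 420}}
die (266, 328) 12 {'both': [0.3881, 0.2723, 5.1, 0.48], 'top': [0.3879, 0.2728, 6.7, 0.279], 'scene': [0.3862, 0.2714, 4.8, 0.178], 'area': {'top': 50, 'scene': 120}}
die (266, 328) 9 {'both': [0.3876, 0.2722, 4.8, 0.382], 'top': [0.3882, 0.2738, 12.3, 0.135], 'scene': [0.3857, 0.2715, 4.1, 0.18], 'area': {'top': 50, 'scene': 120}}Traceback (most recent call last):
  File "<stdin>", line 8, in <module>
  File "fit.py", line 30, in fit
    return dict(both=run(list(T)),**{n:run([n]) for n in T},area={n:round(T[n][2]) for n in T})
                     ~~~^^^^^^^^^
  File "fit.py", line 28, in run
    p=minimize(loss,p,args=(names,),method="Nelder-Mead",options=dict(initial_simplex=np.array([p,p+[st,0,0],p+[0,st,0],p+[0,0,.2]]),xatol=1e-4,fatol=1e-4)).x
      ~~~~~~
[... 186 characters left out ...]
rgs, callback, bounds=bounds,
                               **options)
    fxr = func(xr)
    fx = function(np.copy(x), *(wrapper_args + args))
  File "fit.py", line 23, in loss
    o,m,_=T[n];h=hullmask(proj(n,P)-o,(2*half,2*half));L+=1-(m&h).sum()/(m|h).sum()
                          ~~~~^^^^^
  File "h.py", line 6, in proj
    K,d,R,t=cal(n);return cv2.projectPoints(np.array(P,float).reshape(-1,3),cv2.Rodrigues(R)[0],t,K,d)[0][:,0]
            ~~~^^^
  File "h.py", line 4, in cal
    c=get_calibration(n);K=np.array([[c["fx"],0,c["cx"]],[0,c["fy"],c["cy"]],[0,0,1]]);return K,np.array(c["dist"],float),np.array(c["R"]),np.array(c["t"])
ValueError: time passes only in moves, steps and waits
```

```bash
python3 - <<'E'
s=open('h.py').read().replace("def cal(n):\n    c=get_calibration(n);","import functools\n@functools.cache\ndef cal(n):\n    c=get_calibration(n);")
open('h.py','w').write(s)
s=open('fit.py').read()
s=s.replace("COLOR_BGR2HSV","COLOR_BGR2LAB")
i=s.index("cream=")
s=s[:i]+'''med=lambda h:np.median(h.reshape(-1,3),0)
cream=lambda h:(h[...,2]-med(h)[2]>5)|(h[...,0]>med(h)[0]*1.3)
brown=lambda h:(h[...,1]-med(h)[1]>6)
'''
open('fit.py','w').write(s)
E
cat > run.py <<'E'
from fit import *
ims={n:cv2.imread(f"pics/raw_{n}0.png") for n in("top","scene")}
s=.7
g=lambda u,v,z:unproj("top",[[u*s,v*s]],z)[0,:2]
print("upper",fit(ims,jaw(),g(339,300,.03),np.pi,cream))
print("lower",fit(ims,jaw(),g(410,300,.03),np.pi+.15,cream))
for q in((266,328),(541,327)):
    for r in(12,9): print("die",q,r,fit(ims,die(r),g(*q,.02),0,cream,14))
print("knife",fit(ims,handle(),g(467,310,.01),np.pi-.15,brown,28))
for nm,c in(("mt",[(260,195),(343,208),(335,252),(250,238)]),("kt",[(492,217),(580,206),(586,243),(500,257)])):
    P=unproj("top",np.array(c)*s,.01)[:,:2];print(nm,P.round(3).tolist(),P.mean(0).round(4),"len",np.linalg.norm(P-np.roll(P,-1,0),axis=1).round(3))
for nm,z in(("burner",(183,285)),("former",(635,283)),("dish",(421,213))):print(nm,g(*z,.01))
E
python3 run.py
```

```text
upper {'both': [0.4456, 0.1306, 183.3, 0.173], 'top': [0.4461, 0.1312, 183.6, 0.068], 'scene': [0.4456, 0.1306, 180.4, 0.09], 'area': {'top': 400, 'scene': 594}}
lower {'both': [0.4467, -0.0126, 188.9, 0.201], 'top': [0.4476, -0.0129, 191.9, 0.084], 'scene': [0.4467, -0.0124, 188.5, 0.109], 'area': {'top': 390, 'scene': 521}}
die (266, 328) 12 {'both': [0.3877, 0.2726, 7.3, 0.251], 'top': [0.3882, 0.2731, 4.2, 0.078], 'scene': [0.3857, 0.2712, 8.3, 0.066], 'area': {'top': 78, 'scene': 147}}
die (266, 328) 9 {'both': [0.3853, 0.2726, 6.0, 0.715], 'top': [0.3889, 0.2747, 5.1, 0.406], 'scene': [0.3863, 0.2726, 4.0, 0.304], 'area': {'top': 78, 'scene': 147}}
die (541, 327) 12 {'both': [0.4027, -0.2678, 6.5, 0.663], 'top': [0.4036, -0.2656, 3.7, 0.349], 'scene': [0.3996, -0.2696, 15.4, 0.297], 'area': {'top': 46, 'scene': 76}}
die (541, 327) 9 {'both': [0.4034, -0.2663, -1.6, 0.296], 'top': [0.4037, -0.2653, 6.7, 0.099], 'scene': [0.4008, -0.269, 8.5, 0.067], 'area': {'top': 46, 'scene': 76}}
knife {'both': [0.4316, -0.124, 165.6, 0.581], 'top': [0.4352, -0.1245, 166.5, 0.174], 'scene': [0.431, -0.1265, 162.6, 0.37], 'area': {'top': 116, 'scene': 94}}
mt [[0.662, 0.301], [0.638, 0.129], [0.546, 0.142], [0.572, 0.317]] [0.6046 0.2223] len [0.174 0.093 0.177 0.092]
kt [[0.625, -0.174], [0.651, -0.351], [0.575, -0.362], [0.543, -0.19]] [ 0.5984 -0.2692] len [0.179 0.077 0.174 0.083]
burner [0.47208326 0.44822503]
former [ 0.49620296 -0.45657165]
dish [ 0.63047671 -0.030409  ]
```

The fits agree within about 2 mm between the cameras. The molar die is at (.387,.272), the incisor at (.402,-.267), the upper model at (.446,.131) with yaw 182.5, and the lower at (.447,-.0125) with yaw 190. The knife is at (.435,-.125) with yaw 166.6. I start with the incisor die, turning the tool to yaw 0 and moving above it.

```bash
cat > plan.py <<'E'
import sys,numpy as np
from plant import read_state
from scipy.spatial.transform import Rotation as Ro
x,y,z,yaw=map(float,sys.argv[1:]);s=read_state()
R0=Ro.from_euler("xyz",s["tool_rot"],degrees=True);R1=Ro.from_euler("xyz",[180,0,yaw],degrees=True)
d=np.array([x,y,z])-s["eef_pos"];n=np.round
print("at",n(s["eef_pos"],4),n(s["tool_rot"],1),"t",round(s["time"],1),"w",round(s["width"],4),"j6",round(s["joint_pos"][5]))
print("turn first",n((R0.inv()*R1).as_rotvec(degrees=True)/10,2),"then shift",n(R1.inv().apply(d)/.04,2))
E
python3 -m creep '[[0,[0,0,0],[0,0,1]],[0,[0,0,0],[0,0,1]],[0,[0,0,0],[0,0,0.69]],[0,[0.5,-0.88,0.47],[0,0,0]],[0,[0.5,-0.88,0.47],[0,0,0]],[0,[0.5,-0.88,0.47],[0,0,0]],[0,[0.5,-0.88,0.47],[0,0,0]],[0,[0.5,-0.88,0.47],[0,0,0]],[0,[0.5,-0.88,0.47],[0,0,0]],[0,[0.5,-0.88,0.47],[0,0,0]],[0,[0,0,0],[0,0,0]]]' 30; python3 plan.py .402 -.267 .006 0
```

```text
time: 1.48
eef_pos: [0.3996, -0.2631, 0.0977]
tool_rot: [-179.8, 0.2, 0.2]
ft_force: [0.7, -0.3, 0.6]
width: 0.0853
gripper_force: 0.0
at [ 0.3996 -0.2631  0.0977] [-179.8    0.2    0.2] t 1.5 w 0.0853 j6 42
turn first [-0.02  0.02  0.02] then shift [0.06 0.1  2.29]
```

```bash
python3 -m creep '[[0,[0.06,0.1,0.76],[0,0,0]],[0,[0,0,0.76],[0,0,0]],[0,[0,0,0.77],[0,0,0]],[0,[0,0,0],[0,0,0]],[1,[0,0,0],[0,0,0]],[1,[0,0,0],[0,0,0]],[1,[0,0,0],[0,0,0]],[1,[0,0,0],[0,0,0]],[1,[0,0,0],[0,0,0]],[1,[0,0,0],[0,0,0]],[1,[0,0,-0.5],[0,0,0]],[1,[0,0,-1],[0,0,0]],[1,[0,0,-0.5],[0,0,0]],[1,[0,0,0],[0,0,0]]]' 30; python3 plan.py .61 -.05 .088 0
```

```text
time: 3.22
eef_pos: [0.4034, -0.2717, 0.0897]
tool_rot: [179.8, -0.2, -0.0]
ft_force: [0.1, -0.3, 0.7]
width: 0.0161
gripper_force: 29.5
at [ 0.4034 -0.2717  0.0897] [179.8  -0.2  -0. ] t 3.2 w 0.0161 j6 42
turn first [ 0.02 -0.02 -0.  ] then shift [ 5.16 -5.54  0.04]
```

```bash
python3 -m creep '[[1,[0.4,-0.4,0],[0,0,0]],[1,[0.73,-0.86,0],[0,0,0]],[1,[0.73,-0.86,0],[0,0,0]],[1,[0.73,-0.86,0],[0,0,0]],[1,[0.73,-0.86,0],[0,0,0]],[1,[0.73,-0.86,0],[0,0,0]],[1,[0.73,-0.86,0],[0,0,0]],[1,[0.33,-0.46,0],[0,0,0]],[1,[0,0,0],[0,0,0]],[1,[0,0,0],[0,0,0]]]'; python3 - <<'E'
from h import *
for n in("top","scene"):
    im=camera(n)[:,:,::-1];cv2.imwrite(f"pics/raw_{n}1.png",im)
a=proj("scene",[.606,-.031,.05])[0].astype(int);b=proj("top",[.606,-.031,.05])[0].astype(int)
A,B=[cv2.resize(cv2.imread(f"pics/raw_{n}1.png")[c[1]-50:c[1]+50,c[0]-50:c[0]+50],(400,400),interpolation=cv2.INTER_CUBIC) for n,c in(("scene",a),("top",b))]
cv2.imwrite("pics/hold1.png",np.hstack([A,B]))
E
python3 plan.py .606 -.031 .0118 0
```

```text
time: 4.47
eef_pos: [0.6059, -0.0307, 0.0873]
tool_rot: [180.0, 0.1, -0.1]
ft_force: [0.1, -0.3, 0.3]
width: 0.0162
gripper_force: 29.5
at [ 0.6062 -0.0311  0.0878] [ 1.8e+02  0.0e+00 -1.0e-01] t 4.6 w 0.0166 j6 76
turn first [ 0.    0.   -0.01] then shift [-0.  -0.   1.9]
```

View pics/hold1.png

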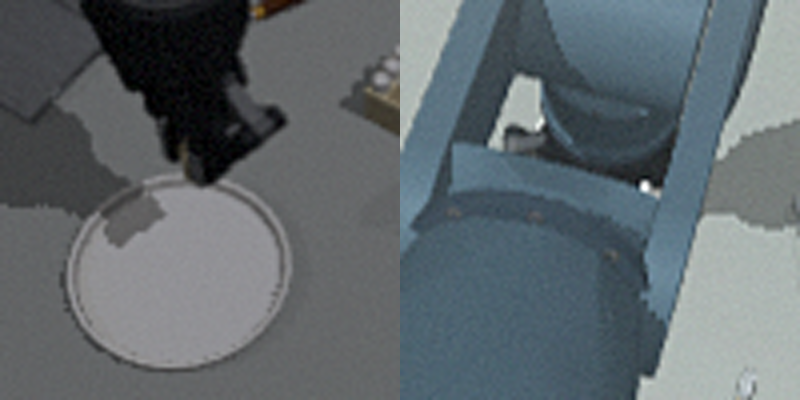

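The die sits between the fingers (cream sliver at left-panel (182,150)). Now I lower it.

```bash
python3 -m creep '[[1,[0,0,0.6],[0,0,0]],[1,[0,0,0.6],[0,0,0]],[1,[0,0,0.4],[0,0,0]],[1,[0,0,0.2],[0,0,0]],[1,[0,0,0.1],[0,0,0]],[1,[0,0,0],[0,0,0]],[1,[0,0,0],[0,0,0]]]'; python3 plan.py .606 -.031 .011 0
```

```text
time: 5.45
eef_pos: [0.6075, -0.0301, 0.0128]
tool_rot: [180.0, -0.1, -0.0]
ft_force: [0.2, -0.9, 0.3]
width: 0.0162
gripper_force: 29.5
at [ 0.6075 -0.0301  0.0128] [ 1.8e+02 -1.0e-01 -0.0e+00] t 5.5 w 0.0162 j6 76
turn first [ 0.   -0.01 -0.  ] then shift [-0.04  0.02  0.04]
```

```bash
python3 -m creep '[[1,[0,0,0.03],[0,0,0]],[1,[0,0,0],[0,0,0]],[0.6,[0,0,0],[0,0,0]],[0.6,[0,0,0],[0,0,0]],[0.6,[0,0,0],[0,0,0]],[0.6,[0,0,0],[0,0,0]],[0.6,[0,0,-0.5],[0,0,0]],[0.6,[0,0,-1],[0,0,0]],[0.4,[0,0,-0.7],[0,0,0]],[0,[0,0,0],[0,0,0]]]'; python3 plan.py .435 -.1255 .10 -13.4
```

```text
time: 6.7
eef_pos: [0.6096, -0.0306, 0.1034]
tool_rot: [179.9, -0.4, -0.0]
ft_force: [0.2, -0.1, 0.2]
width: 0.0679
gripper_force: 0.0
at [ 0.6096 -0.0306  0.1034] [179.9  -0.4  -0. ] t 6.7 w 0.0679 j6 76
turn first [ 0.01 -0.04  1.34] then shift [-3.7   3.32  0.08]
```

```bash
python3 -m creep '[[0,[0,0,0],[0,0,1]],[0,[0,0,0],[0,0,0.34]],[0,[-0.73,0.65,0],[0,0,0]],[0,[-0.73,0.65,0],[0,0,0]],[0,[-0.73,0.66,0],[0,0,0]],[0,[-0.73,0.66,0],[0,0,0]],[0,[-0.72,0.65,0],[0,0,0]],[0,[0,0,0],[0,0,0]],[0,[0,0,0],[0,0,0]]]'; python3 plan.py .435 -.1255 .004 -13.4
```

```text
time: 7.82
eef_pos: [0.4353, -0.1235, 0.0991]
tool_rot: [-180.0, -0.0, -13.5]
ft_force: [-0.7, -0.2, -0.3]
width: 0.0852
gripper_force: 0.0
at [ 0.4353 -0.1235  0.0991] [-180.    -0.   -13.5] t 7.8 w 0.0852 j6 73
turn first [-0.   -0.   -0.01] then shift [0.   0.05 2.38]
```

```bash
python3 -m creep '[[0,[0,0.02,0.8],[0,0,0]],[0,[0,0,0.8],[0,0,0]],[0,[0,0,0.76],[0,0,0]],[0,[0,0,0],[0,0,0]],[1,[0,0,0],[0,0,0]],[1,[0,0,0],[0,0,0]],[1,[0,0,0],[0,0,0]],[1,[0,0,0],[0,0,0]],[1,[0,0,0],[0,0,0]],[1,[0,0,0],[0,0,0]],[1,[0,0,-0.3],[0,0,0]],[1,[0,0,-0.7],[0,0,0]],[1,[0,0,-1],[0,0,0]],[1,[0,0,0],[0,0,0]],[1,[0,0,0],[0,0,0]]]' 40; python3 plan.py .598 -.269 .06 -80; python3 - <<'E'
from h import *
for n in("top","scene"): cv2.imwrite(f"pics/raw_{n}2.png",camera(n)[:,:,::-1])
cv2.imwrite("pics/s2.png",cv2.resize(cv2.imread("pics/raw_scene2.png")[100:310,120:400],(800,600),interpolation=cv2.INTER_CUBIC))
E
```

```text
time: 9.7
eef_pos: [0.4346, -0.1241, 0.0846]
tool_rot: [180.0, -0.0, -13.4]
ft_force: [-0.1, 0.0, -1.0]
width: 0.0082
gripper_force: 39.2
at [ 0.4346 -0.1241  0.0846] [180.   -0.  -13.4] t 9.7 w 0.0082 j6 72
turn first [-0.   -0.    6.66] then shift [ 4.28 -3.39  0.61]
```

View pics/s2.png

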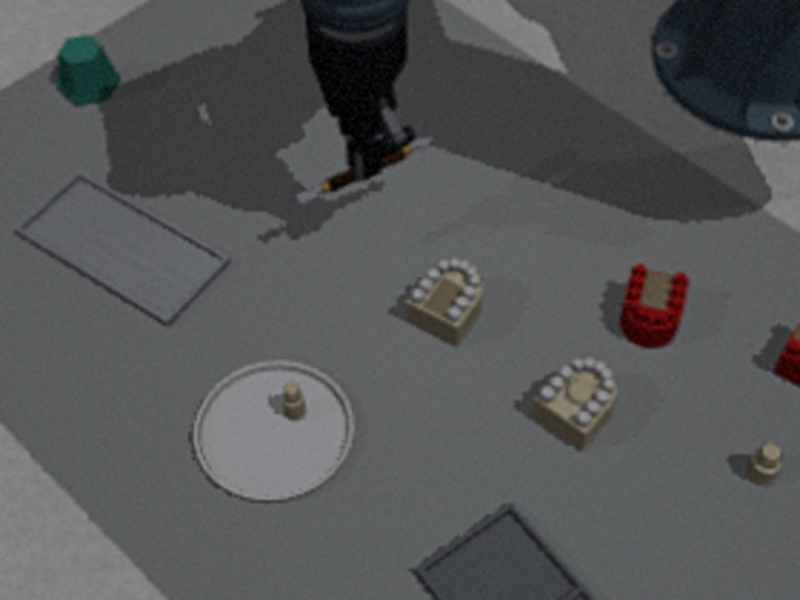

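The incisor stands upright in the dish at (292,400), and the knife is held level at (368,170). Next the knife goes to its tray.

```bash
python3 -m creep '[[1,[0,0,0],[0,0,0.95]],[1,[0,0,0],[0,0,0.95]],[1,[0,0,0],[0,0,0.95]],[1,[0,0,0],[0,0,0.95]],[1,[0,0,0],[0,0,0.95]],[1,[0,0,0],[0,0,0.95]],[1,[0,0,0],[0,0,0.96]],[1,[0.71,-0.56,0],[0,0,0]],[1,[0.71,-0.56,0],[0,0,0]],[1,[0.71,-0.56,0],[0,0,0]],[1,[0.71,-0.57,0],[0,0,0]],[1,[0.72,-0.57,0],[0,0,0]],[1,[0.72,-0.57,0],[0,0,0]],[1,[0,0,0],[0,0,0]],[1,[0,0,0.7],[0,0,0]],[1,[0,0,0.7],[0,0,0]],[1,[0,0,0.3],[0,0,0]],[1,[0,0,0.2],[0,0,0]],[1,[0,0,0],[0,0,0]]]'; python3 plan.py .598 -.269 .0072 -80
```

```text
time: 12.18
eef_pos: [0.5982, -0.2693, 0.0091]
tool_rot: [-180.0, -0.0, -80.0]
ft_force: [0.0, 0.4, -0.8]
width: 0.0082
gripper_force: 39.2
at [ 0.5982 -0.2693  0.0091] [-180.   -0.  -80.] t 12.2 w 0.0082 j6 135
turn first [-0. -0. -0.] then shift [-0.01  0.    0.05]
```

```bash
python3 -m creep '[[1,[0,0,0.04],[0,0,0]],[1,[0,0,0],[0,0,0]],[0.7,[0,0,0],[0,0,0]],[0.7,[0,0,0],[0,0,0]],[0.7,[0,0,0],[0,0,0]],[0.7,[0,0,-0.6],[0,0,0]],[0.5,[0,0,-1],[0,0,0]],[0,[0,0,-1],[0,0,-1]],[0,[0,0,0],[0,0,-1]],[0,[0,0,0],[0,0,-1]],[0,[0,0,0],[0,0,-1]],[0,[0,0,0],[0,0,-1]],[0,[0,0,0],[0,0,-1]],[0,[0,0,0],[0,0,-1]],[0,[0,0,0],[0,0,-1]],[0,[0,0,0],[0,0,-1]],[0,[0,0,0],[0,0,0]],[0,[0,0,0],[0,0,0]]]'; python3 plan.py .453 -.0115 .10 10
```

```text
time: 14.42
eef_pos: [0.5979, -0.2693, 0.1108]
tool_rot: [-180.0, 0.0, 9.8]
ft_force: [0.1, 0.2, 0.7]
width: 0.0854
gripper_force: 0.0
at [ 0.5979 -0.2693  0.1108] [-180.     0.     9.8] t 14.4 w 0.0854 j6 46
turn first [-0.    0.   -0.02] then shift [-2.45 -6.98  0.27]
```

```bash
python3 -m creep '[[0,[-0.35,-0.99,0],[0,0,-0.02]],[0,[-0.35,-1,0],[0,0,0]],[0,[-0.35,-1,0],[0,0,0]],[0,[-0.35,-1,0],[0,0,0]],[0,[-0.35,-1,0],[0,0,0]],[0,[-0.35,-1,0],[0,0,0]],[0,[-0.35,-1,0],[0,0,0]],[0,[0,0,0],[0,0,0]],[0,[0,0,0],[0,0,0]]]'; python3 plan.py .453 -.0115 .010 10;  python3 - <<'E'
from fit import *
ims={n:cv2.imread(f"pics/raw_{n}2.png") for n in("top","scene")}
im=camera("scene")[:,:,::-1];cv2.imwrite("pics/raw_scene3.png",im)
cv2.imwrite("pics/s3.png",cv2.resize(im[60:280,60:353],(799,600),interpolation=cv2.INTER_CUBIC))
E
```

```text
time: 15.55
eef_pos: [0.453, -0.0117, 0.1114]
tool_rot: [179.9, -0.1, 10.1]
ft_force: [0.0, 0.2, 0.4]
width: 0.0852
gripper_force: 0.0
at [ 0.453  -0.0117  0.1114] [ 1.799e+02 -1.000e-01  1.010e+01] t 15.6 w 0.0852 j6 63
turn first [ 0.01 -0.01  0.01] then shift [ 0.   -0.    2.53]
```

View pics/s3.png

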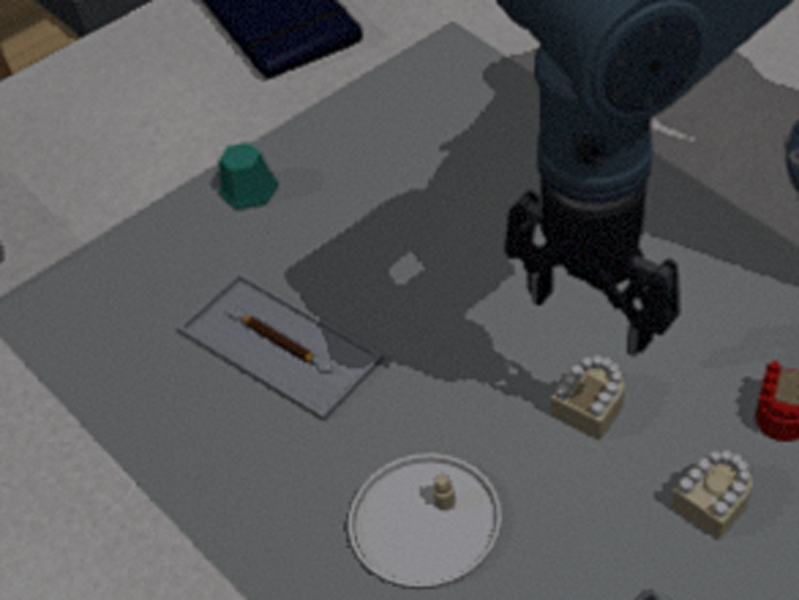

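The knife lies in its tray from (232,315) to (325,368), and the gripper straddles the lower model at (588,398). Next I grasp it.

```bash
python3 -m creep '[[0,[0,0,0.8],[0,0,0]],[0,[0,0,0.8],[0,0,0]],[0,[0,0,0.6],[0,0,0]],[0,[0,0,0.32],[0,0,0]],[0,[0,0,0],[0,0,0]],[1,[0,0,0],[0,0,0]],[1,[0,0,0],[0,0,0]],[1,[0,0,0],[0,0,0]],[1,[0,0,0],[0,0,0]],[1,[0,0,0],[0,0,0]],[1,[0,0,-0.3],[0,0,0]],[1,[0,0,-0.7],[0,0,0]],[1,[0,0,-1],[0,0,0]],[1,[0,0,0],[0,0,0]],[1,[0,0,0],[0,0,0]]]' 50; python3 plan.py .598 .180 .09 -8.3
```

```text
time: 17.48
eef_pos: [0.452, -0.0112, 0.0901]
tool_rot: [180.0, -0.0, 10.2]
ft_force: [-0.7, -0.2, -0.9]
width: 0.049
gripper_force: 52.2
at [ 0.452  -0.0112  0.0901] [180.   -0.   10.2] t 17.5 w 0.049 j6 63
turn first [ 0.   -0.    1.85] then shift [ 2.92 -5.26  0.  ]
```

```bash
python3 -m creep '[[1,[0,0,0],[0,0,0.9]],[1,[0,0,0],[0,0,0.95]],[1,[0.3,-0.5,0],[0,0,0]],[1,[0.51,-0.88,0],[0,0,0]],[1,[0.51,-0.88,0],[0,0,0]],[1,[0.51,-0.88,0],[0,0,0]],[1,[0.51,-0.87,0],[0,0,0]],[1,[0.51,-0.87,0],[0,0,0]],[1,[0.22,-0.38,0],[0,0,0]],[1,[0,0,0],[0,0,0]],[1,[0,0,0],[0,0,0]]]'; python3 plan.py .6045 .180 .013 -8.3;  python3 - <<'E'
from h import *
im=camera("scene")[:,:,::-1]
cv2.imwrite("pics/s4.png",cv2.resize(im[190:390,200:467],(801,600),interpolation=cv2.INTER_CUBIC)[:,:800])
E
```

```text
time: 18.85
eef_pos: [0.6029, 0.1784, 0.0886]
tool_rot: [179.9, 0.2, -8.3]
ft_force: [0.2, -0.6, -0.8]
width: 0.0488
gripper_force: 52.2
at [0.6029 0.1784 0.0886] [179.9   0.2  -8.3] t 18.9 w 0.0488 j6 104
turn first [ 0.01  0.02 -0.  ] then shift [ 0.03 -0.04  1.89]
```

View pics/s4.png

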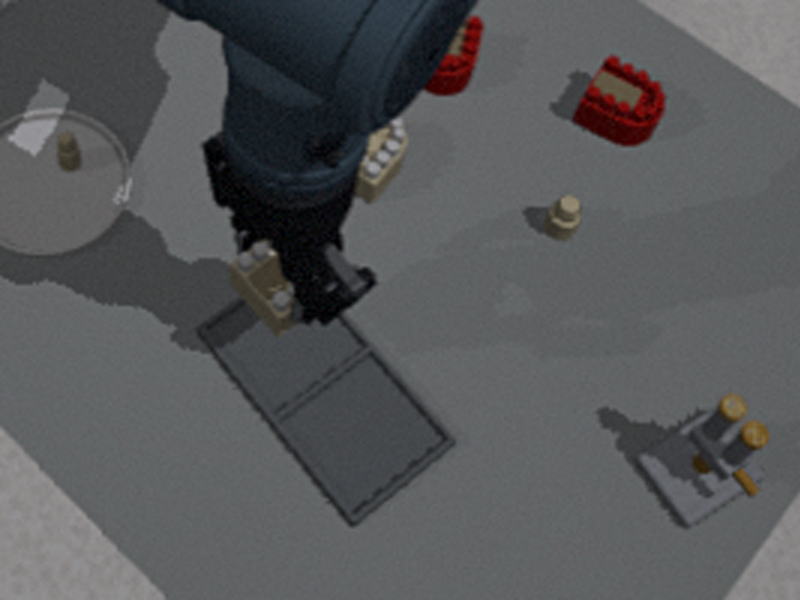

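The lower model is held level at (265,290) over the near bay, which is centred around (290,355). I lower it and release with a partial opening.

```bash
python3 -m creep '[[1,[0.02,-0.02,0.6],[0,0,0]],[1,[0,0,0.6],[0,0,0]],[1,[0,0,0.4],[0,0,0]],[1,[0,0,0.2],[0,0,0]],[1,[0,0,0.07],[0,0,0]],[1,[0,0,0],[0,0,0]],[1,[0,0,0],[0,0,0]]]'; python3 plan.py .6045 .180 .013 -8.3
```

```text
time: 19.77
eef_pos: [0.6058, 0.1798, 0.0161]
tool_rot: [-180.0, -0.1, -8.3]
ft_force: [0.3, -0.6, -0.9]
width: 0.0485
gripper_force: 52.2
at [0.6058 0.1798 0.0161] [-1.8e+02 -1.0e-01 -8.3e+00] t 19.8 w 0.0485 j6 104
turn first [-0.   -0.01 -0.  ] then shift [-0.03  0.    0.08]
```

```bash
python3 -m creep '[[1,[0,0,0.04],[0,0,0]],[1,[0,0,0],[0,0,0]],[0.25,[0,0,0],[0,0,0]],[0.25,[0,0,0],[0,0,0]],[0.25,[0,0,0],[0,0,0]],[0.25,[0,0,-0.5],[0,0,0]],[0.25,[0,0,-1],[0,0,0]],[0,[0,0,-1],[0,0,-0.9]],[0,[0,0,0],[0,0,-0.18]],[0,[0,0,0],[0,0,0]],[0,[0,0,0],[0,0,0]]]'; python3 plan.py .452 .1312 .1 2.5
```

```text
time: 21.15
eef_pos: [0.6042, 0.1796, 0.1126]
tool_rot: [180.0, 0.1, 2.4]
ft_force: [0.0, 0.2, -0.3]
width: 0.0858
gripper_force: 0.0
at [0.6042 0.1796 0.1126] [1.8e+02 1.0e-01 2.4e+00] t 21.1 w 0.0858 j6 93
turn first [ 0.    0.01 -0.01] then shift [-3.85  1.04  0.31]
```

```bash
python3 -m creep '[[0,[-0.77,0.2,0],[0,0,0]],[0,[-0.77,0.21,0],[0,0,0]],[0,[-0.77,0.21,0],[0,0,0]],[0,[-0.77,0.21,0],[0,0,0]],[0,[-0.77,0.21,0],[0,0,0]],[0,[0,0,0.5],[0,0,0]],[0,[0,0,0],[0,0,0]],[0,[0,0,0.8],[0,0,0]],[0,[0,0,0.7],[0,0,0]],[0,[0,0,0.5],[0,0,0]],[0,[0,0,0],[0,0,0]]]'; python3 plan.py .452 .1312 .01 2.5
```

```text
time: 22.52
eef_pos: [0.4519, 0.1315, 0.0124]
tool_rot: [-180.0, 0.2, 2.4]
ft_force: [-0.2, 0.0, 1.2]
width: 0.0858
gripper_force: 0.0
at [0.4519 0.1315 0.0124] [-180.     0.2    2.4] t 22.5 w 0.0858 j6 89
turn first [-0.    0.02 -0.01] then shift [0.   0.01 0.06]
```

```bash
python3 -m creep '[[1,[0,0,0],[0,0,0]],[1,[0,0,0],[0,0,0]],[1,[0,0,0],[0,0,0]],[1,[0,0,0],[0,0,0]],[1,[0,0,0],[0,0,0]],[1,[0,0,-0.3],[0,0,0]],[1,[0,0,-0.7],[0,0,0]],[1,[0,0,-1],[0,0,0]],[1,[0,0,0],[0,0,0.5]],[1,[0,0,0],[0,0,0.58]],[1,[0,0,0],[0,0,0]],[1,[0,0,0],[0,0,0]]]' 50; python3 plan.py .6173 .2651 .09 -8.3
```

```text
time: 24.02
eef_pos: [0.4531, 0.1315, 0.094]
tool_rot: [-180.0, -0.0, -8.2]
ft_force: [0.5, -0.2, -1.9]
width: 0.0484
gripper_force: 52.2
at [0.4531 0.1315 0.094 ] [-180.    -0.    -8.2] t 24.0 w 0.0484 j6 100
turn first [-0.   -0.    0.01] then shift [ 3.58 -3.9   0.1 ]
```

```bash
python3 -m creep '[[1,[0.35,-0.4,0],[0,0,0]],[1,[0.72,-0.78,0],[0,0,0]],[1,[0.72,-0.78,0],[0,0,0]],[1,[0.72,-0.78,0],[0,0,0]],[1,[0.72,-0.78,0],[0,0,0]],[1,[0.35,-0.38,0],[0,0,0]],[1,[0,0,0],[0,0,0]],[1,[0,0,0.6],[0,0,0]],[1,[0,0,0.6],[0,0,0]],[1,[0,0,0.4],[0,0,0]],[1,[0,0,0.2],[0,0,0]],[1,[0,0,0.1],[0,0,0]],[1,[0,0,0],[0,0,0]],[1,[0,0,0],[0,0,0]]]'; python3 plan.py .6173 .2651 .0155 -8.3
```

```text
time: 25.78
eef_pos: [0.618, 0.2653, 0.0185]
tool_rot: [-180.0, -0.1, -8.3]
ft_force: [0.5, -0.2, -2.5]
width: 0.0491
gripper_force: 52.2
at [0.618  0.2653 0.0185] [-1.8e+02 -1.0e-01 -8.3e+00] t 25.8 w 0.0491 j6 111
turn first [-0.   -0.01 -0.  ] then shift [-0.02  0.01  0.07]
```

```bash
python3 -m creep '[[1,[0,0,0.05],[0,0,0]],[1,[0,0,0],[0,0,0]],[0.25,[0,0,0],[0,0,0]],[0.25,[0,0,0],[0,0,0]],[0.25,[0,0,0],[0,0,0]],[0.25,[0,0,-0.5],[0,0,0]],[0.25,[0,0,-1],[0,0,0]],[0,[0,0,-1],[0,0,-0.83]],[0,[0,0,0],[0,0,0]],[0,[0,0,0],[0,0,0]]]'; python3 plan.py .387 .2722 .1 0
```

```text
time: 27.02
eef_pos: [0.6174, 0.2651, 0.1164]
tool_rot: [-180.0, -0.0, -0.1]
ft_force: [-1.5, -0.3, -0.6]
width: 0.0852
gripper_force: 0.0
at [0.6174 0.2651 0.1164] [-1.8e+02 -0.0e+00 -1.0e-01] t 27.0 w 0.0852 j6 103
turn first [-0.   -0.   -0.01] then shift [-5.76 -0.18  0.41]
```

```bash
python3 -m creep '[[0,[-0.96,-0.03,0],[0,0,0]],[0,[-0.96,-0.03,0],[0,0,0]],[0,[-0.96,-0.03,0],[0,0,0]],[0,[-0.96,-0.03,0],[0,0,0]],[0,[-0.96,-0.03,0],[0,0,0]],[0,[-0.96,-0.03,0],[0,0,0]],[0,[0,0,0.5],[0,0,0]],[0,[0,0,0],[0,0,0]],[0,[0,0,0.8],[0,0,0]],[0,[0,0,0.8],[0,0,0]],[0,[0,0,0.6],[0,0,0]],[0,[0,0,0],[0,0,0]],[0,[0,0,0],[0,0,0]]]'; python3 plan.py .387 .2722 .006 0
```

```text
time: 28.65
eef_pos: [0.3878, 0.2726, 0.0084]
tool_rot: [-180.0, -0.0, -0.1]
ft_force: [1.0, 0.1, 1.2]
width: 0.0856
gripper_force: 0.0
at [0.3878 0.2726 0.0084] [-1.8e+02 -0.0e+00 -1.0e-01] t 28.6 w 0.0856 j6 111
turn first [-0.   -0.   -0.01] then shift [-0.02  0.01  0.06]
```

```bash
python3 - <<'E'
from h import *
im=camera("scene")[:,:,::-1]
cv2.imwrite("pics/s5.png",cv2.resize(im[190:390,200:466],(798,600),interpolation=cv2.INTER_CUBIC))
E
```

```text
(no output)
```

View pics/s5.png

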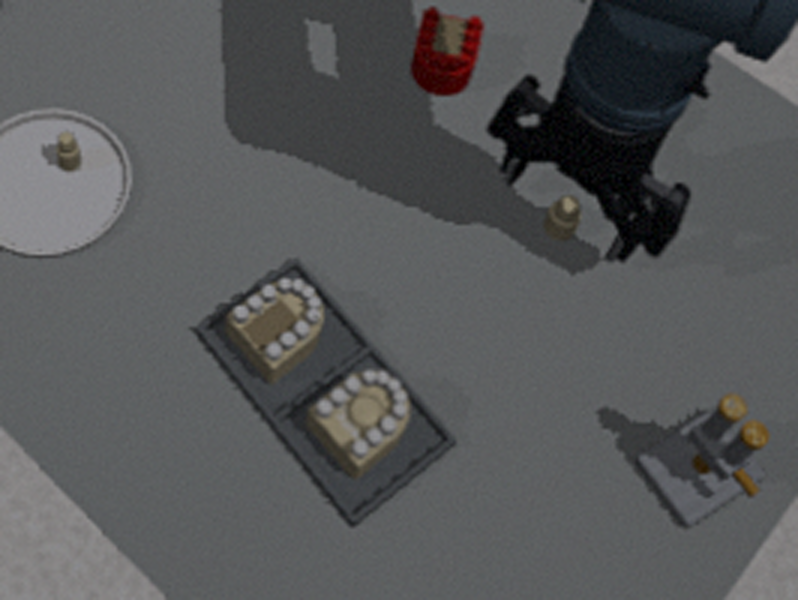

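Both models sit in their bays at (275,330) and (360,420). The molar die at (563,218) stands between the open fingers. I grasp it.

```bash
python3 -m creep '[[1,[0,0,0.02],[0,0,0]],[1,[0,0,0],[0,0,0]],[1,[0,0,0],[0,0,0]],[1,[0,0,0],[0,0,0]],[1,[0,0,0],[0,0,0]],[1,[0,0,0],[0,0,0]],[1,[0,0,-0.4],[0,0,0]],[1,[0,0,-1],[0,0,0]],[1,[0,0,-0.6],[0,0,0]],[1,[0,0,0],[0,0,0]],[1,[0,0,0],[0,0,0]]]' 30; python3 plan.py .655 -.031 .088 0
```

```text
time: 30.08
eef_pos: [0.3866, 0.2723, 0.0866]
tool_rot: [180.0, 0.0, -0.0]
ft_force: [0.3, -0.5, -0.0]
width: 0.0225
gripper_force: 29.6
at [0.3866 0.2723 0.0866] [180.   0.  -0.] t 30.1 w 0.0225 j6 111
turn first [ 0.  0. -0.] then shift [ 6.71  7.58 -0.03]
```

```bash
python3 -m creep '[[1,[0.4,0.4,0],[0,0,0]],[1,[0.72,0.82,0],[0,0,0]],[1,[0.72,0.82,0],[0,0,0]],[1,[0.72,0.82,0],[0,0,0]],[1,[0.72,0.82,0],[0,0,0]],[1,[0.72,0.82,0],[0,0,0]],[1,[0.72,0.82,0],[0,0,0]],[1,[0.72,0.82,0],[0,0,0]],[1,[0.72,0.82,0],[0,0,0]],[1,[0.55,0.62,0],[0,0,0]],[1,[0,0,0],[0,0,0]],[1,[0,0,0.6],[0,0,0]],[1,[0,0,0.6],[0,0,0]],[1,[0,0,0.4],[0,0,0]],[1,[0,0,0.2],[0,0,0]],[1,[0,0,0.05],[0,0,0]],[1,[0,0,0],[0,0,0]],[1,[0,0,0],[0,0,0]]]'; python3 plan.py .655 -.031 .010 0
```

```text
time: 32.33
eef_pos: [0.6559, -0.031, 0.0138]
tool_rot: [180.0, -0.1, -0.0]
ft_force: [0.4, 0.8, 0.3]
width: 0.0223
gripper_force: 29.6
at [ 0.6559 -0.031   0.0138] [ 1.8e+02 -1.0e-01 -0.0e+00] t 32.3 w 0.0223 j6 77
turn first [ 0.   -0.01 -0.  ] then shift [-0.02 -0.    0.1 ]
```

```bash
python3 -m creep '[[1,[0,0,0.05],[0,0,0]],[1,[0,0,0],[0,0,0]],[0.55,[0,0,0],[0,0,0]],[0.55,[0,0,0],[0,0,0]],[0.55,[0,0,0],[0,0,0]],[0.55,[0,0,0],[0,0,0]],[0.55,[0,0,-0.5],[0,0,0]],[0.5,[0,0,-1],[0,0,0]],[0.4,[0,0,-1],[0,0,0]],[0,[-1,0,-0.5],[0,0,0]],[0,[-1,0,-0.5],[0,0,0]],[0,[-1,0,0],[0,0,0]],[0,[-1,0,0],[0,0,0]],[0,[-1,0,0],[0,0,0]],[0,[-1,0,0],[0,0,0]],[0,[-0.5,0,0],[0,0,0]],[0,[0,0,0],[0,0,0]]]'; python3 - <<'E'
from h import *
im=camera("scene")[:,:,::-1];cv2.imwrite("pics/raw_scene6.png",im)
cv2.imwrite("pics/s6.png",cv2.resize(im[100:400,100:500],(800,600),interpolation=cv2.INTER_CUBIC))
im=camera("top")[:,:,::-1];cv2.imwrite("pics/raw_top6.png",im)
cv2.imwrite("pics/t6.png",cv2.resize(im[80:280,90:490],(800,400),interpolation=cv2.INTER_CUBIC))
E
```

```text
time: 34.45
eef_pos: [0.3949, -0.0308, 0.1521]
tool_rot: [179.9, -0.1, -0.1]
ft_force: [0.4, 0.2, -0.1]
width: 0.0854
gripper_force: 0.0
```

View pics/s6.png

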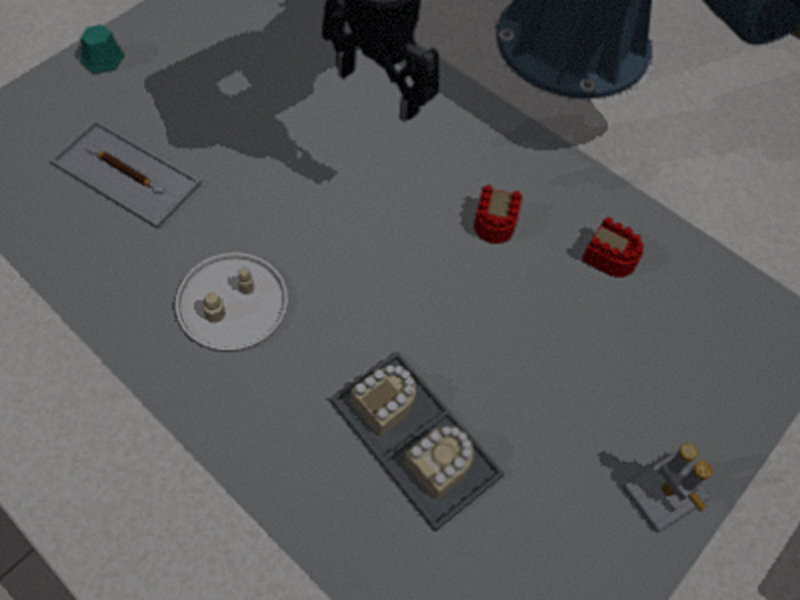

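View pics/t6.png

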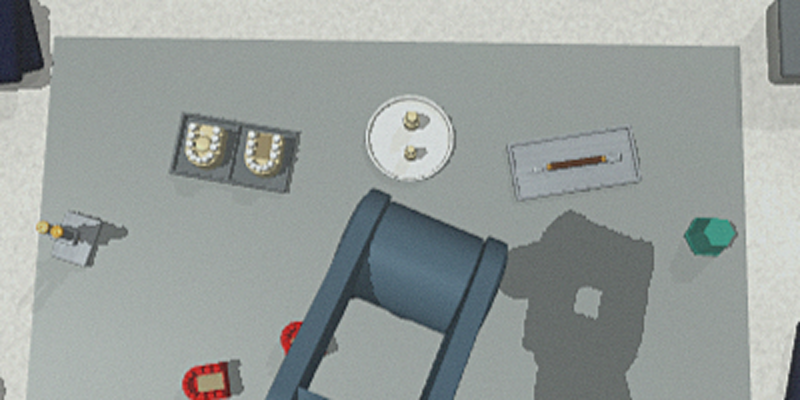

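Both pictures show everything in place. Before handing in, I check numerically that the models clear the rims.

```bash
python3 - <<'E'
import fit
from fit import *
ims={n:cv2.imread(f"pics/raw_{n}6.png") for n in("top","scene")}
c=lambda h:(h[...,2]-med(h)[2]>7)
for nm,p in(("upper",(.611,.265)),("lower",(.5985,.181))):
    pts=jaw()+[0,0,.003];r=fit.fit(ims,pts,p,np.pi-.145,lambda h:(h[...,2]>137)|(h[...,0]>165),26);print(nm,r)
    for k in("both","top","scene"):
        d=np.array(r[k][:2])-[.6046,.2223];a=np.radians(-8.3);print(k,(np.array([[np.cos(a),np.sin(a)],[-np.sin(a),np.cos(a)]])@d).round(4))
print(read_state()["time"])
E
```

```text
Traceback (most recent call last):
AttributeError: 'function' object has no attribute 'fit'
```

```bash
python3 - <<'E'
from fit import *
ims={n:cv2.imread(f"pics/raw_{n}6.png") for n in("top","scene")}
for nm,p in(("upper",(.611,.265)),("lower",(.5985,.181))):
    r=fit(ims,jaw()+[0,0,.003],p,np.pi-.145,lambda h:(h[...,2]>137),22)
    for k in("top","scene"):
        d=np.array(r[k][:2])-[.6046,.2223];a=np.radians(-8.3);print(nm,k,r[k],(np.array([[np.cos(a),np.sin(a)],[-np.sin(a),np.cos(a)]])@d).round(4))
E
```

```text
upper top [0.6109, 0.2655, 172.5, 0.108] [-0.      0.0437]
upper scene [0.5851, 0.2792, 172.5, 0.758] [-0.0275  0.0535]
lower top [0.5997, 0.1801, 175.3, 0.092] [ 0.0012 -0.0425]
lower scene [0.5892, 0.1591, 221.1, 0.624] [-0.0061 -0.0648]
```

The top-camera fits are good: both models are centred in their bays. The scene-camera mask failed here, as its losses of 0.62–0.76 show, so I ignore it. Handing in.

```bash
python3 -c "
from plant import *
print(job_done())"
```

```text
the job is handed in; nothing more can be done
None
```

I handed the job in at about 34.5 s on the robot's clock: in the final pictures both models stand in their bays, both dies stand upright in the dish, the knife lies flat in its tray, and the burner, former and red look-alikes are untouched; the hand-in returned no verdict.

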